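# Latch the bench pin in its holder

## Robot

A 7-joint arm with a two-finger parallel gripper is mounted at the origin on the work surface. World frame = base frame: x ahead of the robot, y to its left, z up, the work surface at z = 0. Lengths are in m, angles in rad, forces in N, time in s.
With the tool pointing down it reaches from about 0.425 to 0.875 m from the base axis. Payload 4.7 kg.
Tool frame: the origin (TCP) lies at the very end of the fingers, on their centre line; the grasp point (between the pads) lies 19 mm behind it; z points along the fingers, y is the line along which they close (so a half turn about z gives the same grasp; the last joint's range is limited). The gripper opens to 85 mm and grips with 20 to 120 N. Pads are 22 mm wide; open, the fingers measure 114 mm over their backs; the gripper's body (76 mm by 85 mm) begins 54 mm behind the grasp point. The pads swing forward as they close: fully open they stand 13 mm farther back than shut.
Start: joints at [-1.202, 0.321, -0.07, 1.45, 0.023, 1.371, -0.057], TCP at [0.226, 0.61, 0.231] pointing down, gripper open.
Joint ranges: [-2.86, 2.86], [-0.3, 2.09], [-1.38, 1.24], [0.06, 2.45], [-1.56, 4.7], [0.09, 2.05], [-2.69, 2.69]. Speed limits (rad/s): [2.57, 2.57, 3.14, 3.14, 3.14, 3.14, 3.14].

## Interface

Orientations are given as a unit quaternion [x, y, z, w].
In Python, from station import robot gives the robot as it stands.
- The arm moves only by the tool play_rows, never from a script. Its argument "rows" is a list of rows, each an object with "travel": the shift along the world's x, y, z in cm, a list of three; "angular": the turn, a rotation vector about the world's x, y, z in degrees, a list of three. A call has 1 to 8 rows; each row shifts and turns the commanded pose from where the row before left it; what a row does not reach is not made up. A row lasts 1/10 s, in which the tool goes at most 50 mm and 8.59 degrees, less where a joint would pass 70% of its speed; a pose out of reach is approached as far as the arm can. A call is refused whole if a number of a shift passes 5 or a number of a turn 8.59, either way. A call with a gripper value outside its range is refused whole. "jaw" is the finger opening in cm, from 0 to 8.54, set as the call begins (left out, the last holds). The fingers move at their own pace and stop on an object; "squeeze" is the grip in N (left out, the last holds). Time passes only in rows, so rows that do not move let the fingers close. It gives the time, the measured TCP pose, the force, the opening and the grip force at its end, in the units of the state.
- robot.get_state(): the state, without advancing time (a new reading comes with each control period).
- robot.camera(name): name is "scene" or "top" or "wrist"; returns the picture (384x512x3 uint8, blue, green, red); there is no depth.
- robot.camera_model(name): a dict with "fx", "fy", "cx", "cy" (pixels), "xyz" and "orientation" of the camera in the world. Camera axes: x right, y up, looking along -z (the intrinsics and any distortion apply to the point x, -y, -z); pixel columns grow to the right and rows downward; lengths in m; the calibration is good to about 2 mm. A picture is of the moment at which its call begins: read the wrist's pose just before it. camera_model takes no time and is no camera call; for the wrist camera it gives the pose at the moment of the call.
- robot.job_done(): hands the job in; it is judged then, once.
The state is a dict: "time": time; "qpos": joint angles; "joint_vel": joint speeds; "joint_torque": joint torques, N m; "position": TCP position; "eef_rot": TCP orientation; "force": force on the tool from outside, world axes, zero at the start; "wrist_torque": the same for the moment, N m; "gripper_width": finger opening in m; "grasp_force": force on a finger pad.
Only numpy, scipy, OpenCV 4.12 (cv2) and the standard library are available. Lean on these libraries where they do the work, as an engineer would, in place of code of your own. Each camera call takes 0.05 s, during which the arm holds its last target. There are 200 camera calls.

## Task

Slide the wooden bench pin along the bench, blunt end first, into the steel holder until the hinged catch has ridden over its front part and dropped into the window; push it, do not pick it up, and do not touch the catch. Then push it back the other way until the window's front wall bears firmly, but not hard (about 10 N), on the catch for half a second, and leave it seated there. Leave the jar, the dish, the stake and the hammer where they stand.

Things in the scene. Friction and masses are not known exactly. Their poses are not given: they have to be found in the camera images.
- bench_pin: Loose pale hardwood board, 160 (x) x 70 (y) x 22 (z) mm, 0.15-0.35 kg, flat on the bench. Origin: centre of underside. +x points to its blunt end (x=80, corners chamfered 8 mm), which goes in first. The rear end (x=-80) has a V notch, 34 mm wide, 40 deep, between two flat prongs 18 mm wide. A through window spans x -10 to 35, y -17 to 17.
- window_wall (a point): Point on the bench pin: middle of the window's front wall, (35, 0, 8) mm in the pin's frame, axes as the pin's.
- holder: Steel holder fixed to the bench. Origin on the bench below the catch's hinge; +x is the push-in direction along the channel's middle. Two rails 24 mm high, inner faces 75 mm apart, x -60 to 45. No floor and no end stop: the pin slides on the bench and its blunt end comes out beyond the rails. When seated, the pin's origin is at about x=0, its blunt end at 80 mm, its rear end at -80.
- catch: Gravity flap, steel, 16 mm wide. Origin on its hinge. Hanging on its stop its axes are the holder's and it slopes forward and down. The blunt end lifts it (about 1 N); it rides on the pin, tip about 48 mm ahead of the hinge, and drops once the window's front wall has passed. Pushed some 40 mm beyond the drop, the pin lifts it out of the window again, past saving. Pushed back, it locks on its stop.
- catch_tip (a point): Foremost point of the catch's tip, where the window's front wall bears when seated: (35, 0, -38) mm from the hinge while the catch hangs down, 8 mm above the bench; about 29 mm above the bench while it rides on the pin. Axes as the catch's.
- jar: Bystander: amber glass jar with a white cap, 64 mm across, 85 mm high, origin centre of its underside.
- dish: Bystander: dark wooden bowl, 110 mm across, 35 mm high, origin centre of its underside.
- stake: Bystander: upright steel mushroom stake, 70 mm foot, 108 mm high, origin centre of its underside.
- hammer: Bystander: hammer lying on the bench, 200 mm long, origin under its middle, handle to its -x.
- mouth (a point): Middle of the holder's entry, on the bench, 100 mm before its origin, axes as the holder's. The rails flare here to about 115 mm between them and narrow to 75 mm at 60 mm before the origin. The pin starts before the mouth, its middle about 0.3 m from the holder's origin.
- portal (a point): Top middle of the portal over the channel, 56 mm above the bench, right above the holder's origin. The portal is 22 mm deep (x) and 97 mm wide over its sides (y); its cross bar is the catch's hinge, 46 mm above the bench.
Not all that is in view belongs to the job. Of the things that look like the holder, the middle-sized one is meant.

How it is judged:
On the way, in this order (a step that is already met when the one before it is completed fails the run):
1. the pin is in the holder and the catch has dropped into its window (height (world z) of catch_tip below 0.012 m and x of window_wall in the frame of holder between 0.038 and 0.07 m and y of bench_pin in the frame of holder between -0.008 and 0.008 m), for 0.1 s.
2. pushed back, the window's front wall bears on the catch with more than 3 N (contact force between bench_pin and catch above 3 N and height (world z) of catch_tip below 0.012 m and x of window_wall in the frame of catch_tip below 0.003 m), for 0.2 s.
At the end, for the whole second after the job is handed in: The pin lies flat and at rest in the holder, within 8 mm of its middle line and 0.12 rad of its direction; the catch hangs down in the window (tip below 12 mm) and the window's front wall is within 3 mm of the catch's tip (x of window_wall in the frame of catch_tip between -0.003 and 0.003 m and height (world z) of catch_tip below 0.012 m and y of bench_pin in the frame of holder between -0.008 and 0.008 m and angle between the x axis of bench_pin and the x axis of holder, either way round below 0.12 rad and angle between bench_pin's own z axis and vertical below 0.05 rad and linear speed of bench_pin below 0.01 m/s); the robot touches nothing.
It fails at once if the pin is lifted (more than 12 mm) off the bench (height (world z) of bench_pin above 0.012 m).
It fails at once if the robot touches the catch (contact force between any of the fingers, the arm and catch above 0.5 N).
It fails at once if the pin is forced against the catch with more than 40 N (contact force between bench_pin and catch above 40 N).
It fails at once if a bystander is moved more than 20 mm (distance of any of jar, dish, stake, hammer from where it was at the start of the episode above 0.02 m).
It also fails if it takes over 72 s, if anything falls off the work surface, if the arm or the gripper's body presses on something with over 40 N, if the wrist force passes 120 N, or if a joint passes its speed limit or range.

## Working session

There is one attempt and no reset: what is moved stays moved. The work goes in short steps, Python scripts to look and compute and a tool call to move; the robot and the scene stay as the last step left them, time stands still between calls to the robot, and variables do not carry over. Pictures are saved under pics/ and viewed, at most 10 in all, crops included, and the job is handed in when it is done.

Besides the shell and the picture viewer there is one more tool, called after ">>>" in YAML: its name, and indented under it one key for each argument. play_rows: Moves the arm, as the interface text tells. Its arguments: {"type":"object","properties":{"rows":{"type":"array","items":{"type":"object","properties":{"travel":{"type":"array","items":{"type":"number"}},"angular":{"type":"array","items":{"type":"number"}}}}},"jaw":{"type":"number"},"squeeze":{"type":"number"}},"required":["rows"]}

```bash
mkdir -p pics; cat > h.py <<'E'
import numpy as np, cv2
from scipy.spatial.transform import Rotation as R
from station import robot
def ray(m,u,v):
    d=np.array([(u-m['cx'])/m['fx'],-(v-m['cy'])/m['fy'],-1.])
    return np.array(m['xyz']),R.from_quat(m['orientation']).apply(d)
def onz(m,u,v,z):
    o,d=ray(m,u,v); return o+d*(z-o[2])/d[2]
def tri(m1,p1,m2,p2):
    A=[];b=[]
    for m,p in((m1,p1),(m2,p2)):
        o,d=ray(m,*p);d=d/np.linalg.norm(d);P=np.eye(3)-np.outer(d,d);A.append(P);b.append(P@o)
    return np.linalg.lstsq(np.vstack(A),np.hstack(b),rcond=None)[0]
def px(m,p):
    q=R.from_quat(m['orientation']).inv().apply(np.array(p)-m['xyz'])
    return m['cx']+m['fx']*q[0]/-q[2], m['cy']-m['fy']*q[1]/-q[2]
E
python3 - <<'E'
from h import *
s=robot.get_state();print(s['time'],s['position'],s['eef_rot'],s['force'])
for n in('top','scene','wrist'):
    m=robot.camera_model(n);print(n,m)
    cv2.imwrite(f'pics/{n}0.png',robot.camera(n))
a=cv2.imread('pics/top0.png');b=cv2.imread('pics/scene0.png')
E
```

```text
0.0 [0.22566921 0.60897368 0.23020463] [ 1.76470461e-01  9.84305446e-01 -9.73625479e-04 -1.28036163e-04] [-0.18801647 -0.94480631  0.73832162]
top {'fx': 435.0590176656117, 'fy': 435.0590176656117, 'cx': 249.42731882402393, 'cy': 190.99958265882253, 'xyz': array([0.44256715, 0.009441  , 1.15117825]), 'orientation': array([ 0.02363471, -0.01902175, -0.69971124,  0.71378131])}
scene {'fx': 415.19831417893556, 'fy': 415.19831417893556, 'cx': 254.05091038547138, 'cy': 189.320062489461, 'xyz': array([1.29148728, 0.3160199 , 1.04336863]), 'orientation': array([0.19069036, 0.279624  , 0.77354618, 0.53579278])}
wrist {'fx': 339.33713023827863, 'fy': 339.33713023827863, 'cx': 252.23312447383378, 'cy': 188.26573541687054, 'xyz': array([0.15877868, 0.63468323, 0.37192459]), 'orientation': array([-0.11653463, -0.07957095,  0.56614008,  0.81214134])}
```

View pics/top0.png

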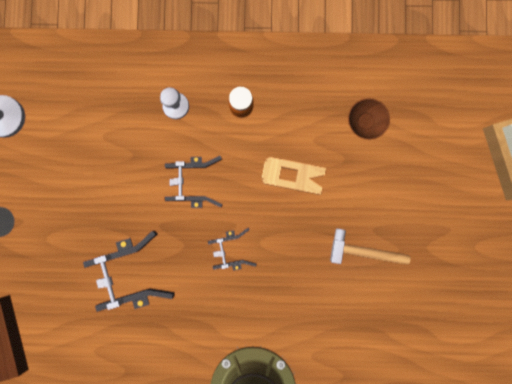

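View pics/scene0.png

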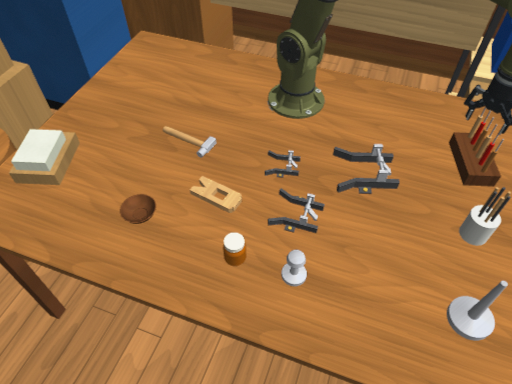

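The top view shows the pin at (293,175), V notch to the right and blunt end to the left. Three things could be taken for the holder: large (125,272), middle (192,182) and small (232,250). I choose the middle one at (192,182). Its flare opens towards the pin, so the push runs roughly along world +y. The jar is at (240,100), the stake at (173,103), the hammer at (370,250) and the dish at (369,118). Next is a close crop plus colour masks.

```bash
python3 - <<'E'
from h import *
a=cv2.imread('pics/top0.png');b=cv2.imread('pics/scene0.png')
A=cv2.resize(a[140:225,155:335],None,fx=4,fy=4,interpolation=cv2.INTER_CUBIC)
B=cv2.resize(b[165:245,180:330],None,fx=3,fy=3,interpolation=cv2.INTER_CUBIC)
c=np.zeros((A.shape[0]+B.shape[0],A.shape[1],3),np.uint8);c[:A.shape[0]]=A;c[A.shape[0]:,:B.shape[1]]=B
cv2.imwrite('pics/crop1.png',c)
mt,ms=robot.camera_model('top'),robot.camera_model('scene')
for n,im,roi,m in(('top',a,(140,225,155,335),mt),('scene',b,(165,245,180,330),ms)):
    hsv=cv2.cvtColor(im,cv2.COLOR_BGR2HSV);mask=np.zeros(im.shape[:2],np.uint8)
    r=roi;sub=hsv[r[0]:r[1],r[2]:r[3]]
    for nm,mk in(('pin',cv2.inRange(sub,(10,40,185),(35,150,255))),('dark',cv2.inRange(sub,(0,0,0),(180,255,75))),('gold',cv2.inRange(sub,(18,120,130),(35,255,255)))):
        cs,_=cv2.findContours(mk,cv2.RETR_EXTERNAL,cv2.CHAIN_APPROX_NONE,offset=(r[2],r[0]))
        for k in cs:
            if cv2.contourArea(k)>(8 if nm=='gold' else 40):
                M=cv2.moments(k);print(n,nm,cv2.contourArea(k),M['m10']/M['m00'],M['m01']/M['m00'],cv2.minAreaRect(k))
E
```

```text
top pin 1517.0 291.399033179521 174.62315974511094 ((292.6346130371094, 174.82693481445312), (61.97269821166992, 27.65237808227539), 11.309932708740234)
top gold 9.0 195.83333333333334 204.44444444444446 ((196.0, 204.5), (3.0, 4.0), 90.0)
top gold 10.0 195.5 159.0 ((195.5, 159.0), (4.0, 3.0), 90.0)
scene pin 768.5 217.9286488831056 192.94166124484926 ((216.43321228027344, 192.0233917236328), (50.25586700439453, 18.754180908203125), 25.70995330810547)
scene dark 135.5 292.32964329643295 224.61377613776136 ((292.06610107421875, 224.6201934814453), (49.00358200073242, 6.68230676651001), 9.865806579589844)
scene dark 81.5 292.3128834355828 199.1247443762781 ((291.9609680175781, 198.751220703125), (29.054704666137695, 5.866814613342285), 24.77513885498047)
scene dark 58.0 281.2413793103448 172.1781609195402 ((281.021484375, 172.31317138671875), (32.10932540893555, 4.372865200042725), 1.7899105548858643)
scene gold 247.0 227.09514170040487 197.15047233468286 ((223.80001831054688, 195.40000915527344), (31.30495262145996, 17.88854217529297), 26.56505012512207)
scene gold 111.5 203.11808669656202 185.77877428998505 ((202.25003051757812, 185.25001525878906), (12.020814895629883, 19.79899024963379), 45.0)
```

View pics/crop1.png

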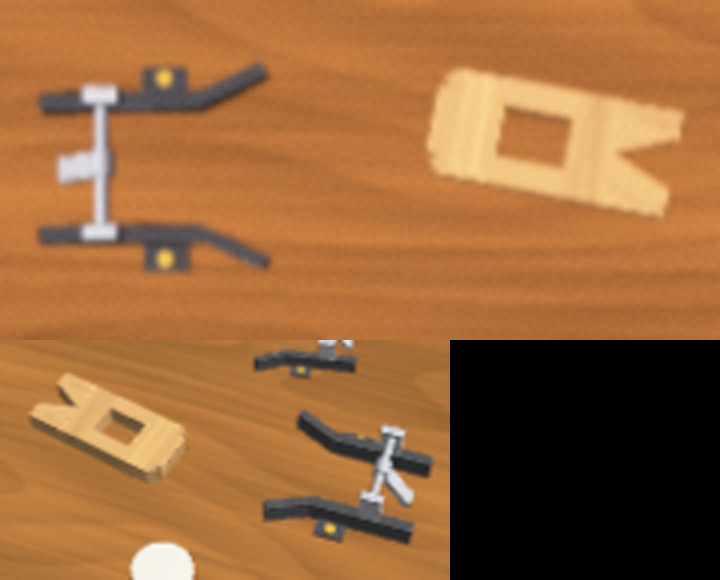

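The crop shows the middle holder with a channel of about 77 mm. Its catch slopes left, its flare is on the right, and the portal caps are at crop (99,95) and (99,232). The pin is turned about 10°, with its blunt end left and its V notch right.

```bash
python3 - <<'E'
from h import *
mt,ms=robot.camera_model('top'),robot.camera_model('scene')
T=lambda x,y,z:onz(mt,155+x/4,140+y/4,z)
S=lambda x,y:(180+x/3,165+(y-340)/3)
for n,p,z in[('capU',(99,95),.056),('capL',(99,232),.056),('railU-left',(40,104),.024),('railL-left',(40,236),.024),('railU-bend',(205,102),.024),('railL-bend',(205,235),.024),('flU',(266,70),.024),('flL',(266,264),.024),('tipU',(684,112),.022),('tipL',(664,214),.022),('apex',(617,153),.022),('bluntU',(460,70),.022),('bluntL',(432,170),.022),('w1',(505,105),.022),('w2',(497,155),.022),('w3',(573,120),.022),('w4',(566,168),.022)]:
    print(n,T(*p,z).round(4))
t=lambda x,y:(155+x/4,140+y/4)
for n,p,q in[('tipU-top',(684,112),(30,413)),('tipL-top',(664,214),(66,376)),('capU',(99,95),(372,497)),('capL',(99,232),(393,432)),('goldU',(164,78),(330,528)),('win corner far-left(blunt,+x)',(505,105),(128,445))]:
    print(n,tri(mt,t(*p),ms,S(*q)).round(4))
s=robot.get_state();w=robot.camera_model('wrist')
Rt=R.from_quat(s['eef_rot']);print(Rt.as_matrix().round(3),'cam in tool',Rt.inv().apply(np.array(w['xyz'])-s['position']),'cam view',(Rt.inv()*R.from_quat(w['orientation'])).apply([[0,0,-1],[1,0,0]]))
for n,p,z in (('jar',(240,98),.085),('stake',(170,97),.1)): print(n,onz(mt,*p,z).round(3))
E
```

```text
capU [0.5743 0.1952 0.056 ]
capL [0.4875 0.1926 0.056 ]
railU-left [0.5715 0.2389 0.024 ]
railL-left [0.4855 0.2362 0.024 ]
railU-bend [0.5749 0.1313 0.024 ]
railL-bend [0.4882 0.1291 0.024 ]
flU [0.5967 0.0921 0.024 ]
flL [0.4702 0.0891 0.024 ]
tipU [ 0.5747 -0.1808  0.022 ]
tipL [ 0.5079 -0.1685  0.022 ]
apex [ 0.547  -0.1375  0.022 ]
bluntU [ 0.5994 -0.0345  0.022 ]
bluntL [ 0.5336 -0.0174  0.022 ]
w1 [ 0.577  -0.0642  0.022 ]
w2 [ 0.5442 -0.0595  0.022 ]
w3 [ 0.568  -0.1086  0.022 ]
w4 [ 0.5366 -0.1045  0.022 ]
tipU-top [ 0.5744 -0.1799  0.0205]
tipL-top [ 0.5081 -0.1691  0.0137]
capU [0.5747 0.1966 0.051 ]
capL [0.4877 0.1939 0.0497]
goldU [0.5925 0.162  0.004 ]
win corner far-left(blunt,+x) [ 0.5771 -0.064   0.02  ]
[[-0.938  0.347 -0.   ]
 [ 0.347  0.938 -0.001]
 [-0.    -0.001 -1.   ]] cam in tool [ 0.07164755  0.00054619 -0.1416051 ] cam view [[-2.79304642e-01 -6.16674345e-04  9.60202341e-01]
 [ 1.19152194e-03  9.99998801e-01  9.88824097e-04]]
jar [0.738 0.045 0.085]
stake [0.733 0.217 0.1  ]
```

>>> play_rows:
  rows:
    - {"travel":[2.5,-3.7,0],"angular":[0,0,-5.7]}
    - {"travel":[2.5,-3.7,0],"angular":[0,0,-5.7]}
    - {"travel":[2.5,-3.7,0],"angular":[0,0,-5.7]}
    - {"travel":[2.5,-3.7,0],"angular":[0,0,-5.7]}
    - {"travel":[2.5,-3.7,0],"angular":[0,0,-5.7]}
    - {"travel":[2.5,-3.7,0],"angular":[0,0,-5.7]}
  jaw: 3.0

```text
time: 0.75
position: [0.3765, 0.3857, 0.2312]
eef_rot: [0.46, 0.888, -0.0, -0.0]
force: [1.1, 0.8, 0.0]
gripper_width: 0.03
grasp_force: 0.0
```

>>> play_rows:
  rows:
    - {"travel":[2.5,-3.7,0],"angular":[0,0,-5.7]}
    - {"travel":[2.5,-3.7,0],"angular":[0,0,-5.7]}
    - {"travel":[2.5,-3.7,0],"angular":[0,0,-5.7]}
    - {"travel":[2.5,-3.7,0],"angular":[0,0,-5.7]}
    - {"travel":[2.5,-3.7,0],"angular":[0,0,-5.7]}
    - {"travel":[2.5,-3.7,0],"angular":[0,0,-5.7]}
    - {"travel":[0,0,0],"angular":[0,0,0]}
    - {"travel":[0,0,0],"angular":[0,0,0]}

```text
time: 1.55
position: [0.5261, 0.1644, 0.2311]
eef_rot: [0.7, 0.714, -0.0, -0.0]
force: [-0.2, -0.3, 0.8]
gripper_width: 0.0297
grasp_force: 0.0
```

```bash
cat > look.py <<'E'
from h import *
import sys,json
def look(tag):
    s=robot.get_state();m=robot.camera_model('wrist');im=robot.camera('wrist')
    cv2.imwrite(f'pics/{tag}.png',im);json.dump({k:np.asarray(v).tolist() for k,v in m.items() if k in('fx','fy','cx','cy','xyz','orientation')},open(f'pics/{tag}.json','w'))
    print(s['time'],s['position'].round(4),R.from_quat(s['eef_rot']).as_matrix()[:,0].round(3),np.round(s['force'],2),s['gripper_width']);return m,im
if __name__=='__main__': look(sys.argv[1])
E
python3 look.py w1
```

```text
1.55 [0.5261 0.1644 0.2311] [-0.02  1.   -0.  ] [-0.16 -0.28  0.8 ] 0.029718043152447603
```

>>> play_rows:
  rows:
    - {"travel":[0.2,-4.5,0]}
    - {"travel":[0.2,-4.5,0]}
    - {"travel":[0.2,-4.5,0]}
    - {"travel":[0.2,-4.5,0]}
    - {"travel":[0.2,-4.5,0]}
    - {"travel":[0,0,0]}
    - {"travel":[0,0,0]}
    - {"travel":[0,0,0]}

```text
schema error: expected keys travel, angular
```

```bash
python3 look.py w2; python3 -c "
import cv2,numpy as np
a=cv2.imread('pics/w1.png');b=cv2.imread('pics/w2.png')
cv2.imwrite('pics/w12.png',np.hstack([a[:,76:436],b[:,76:436]]))"
```

```text
1.6 [0.5254 0.166  0.231 ] [-0.023  1.     0.   ] [-0.17  0.41  0.55] 0.030186245296464867
```

View pics/w12.png

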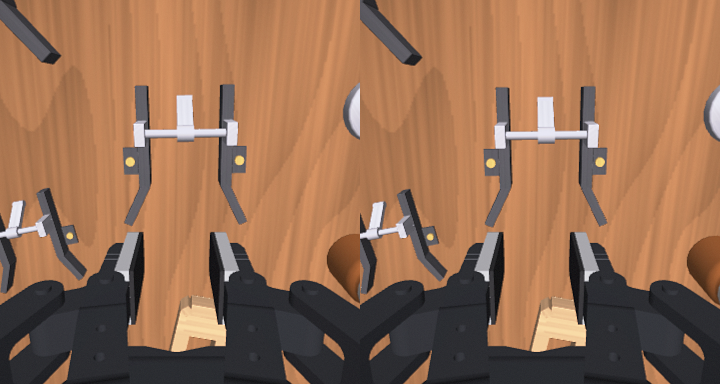

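The wrist view shows the holder with its far rail ends at w2-crop (503,88) and (588,87). The caps are at (500,135) and (593,134), the gold bolts at (490,163) and (600,161), and the flare ends at (490,226) and (603,224). The channel is nearly straight up the image. Next I look above the pin.

>>> play_rows:
  rows:
    - {"travel":[0.2,-4.5,0],"angular":[0,0,0]}
    - {"travel":[0.2,-4.5,0],"angular":[0,0,0]}
    - {"travel":[0.2,-4.5,0],"angular":[0,0,0]}
    - {"travel":[0.2,-4.5,0],"angular":[0,0,0]}
    - {"travel":[0.2,-4.5,0],"angular":[0,0,0]}
    - {"travel":[0.2,-4.5,0],"angular":[0,0,0]}
    - {"travel":[0.2,-4.5,0],"angular":[0,0,0]}
    - {"travel":[0,0,0],"angular":[0,0,0]}

```text
time: 2.45
position: [0.5388, -0.1558, 0.2317]
eef_rot: [0.702, 0.712, -0.001, 0.001]
force: [0.4, -0.2, 0.3]
gripper_width: 0.0301
grasp_force: 0.0
```

```bash
python3 - <<'E'
from h import *
import json
from look import look
m,im=look('w3')
m2=json.load(open('pics/w2.json'));a=cv2.imread('pics/w2.png')
g=cv2.inRange(cv2.cvtColor(a,cv2.COLOR_BGR2HSV),(20,120,150),(35,255,255))[100:220]
n,l,st,c=cv2.connectedComponentsWithStats(g)
for i in range(1,n):
    if st[i,4]>20: print('gold',st[i,4],c[i]+[0,100],onz(m2,c[i][0],c[i][1]+100,.006).round(4))
mt=robot.camera_model('top')
for nm,p,z in(('farL',(503,88),.024),('farR',(588,87),.024),('capL',(500,135),.05),('capR',(593,134),.05),('flL',(490,226),.012),('flR',(603,224),.012)): print(nm,onz(m2,p[0]-284,p[1],z).round(4))
print('goldU tri',tri(mt,(195.9,159.3),m2,(600-284,161)).round(4),'capR tri',tri(mt,(155+99/4,140+95/4),m2,(593-284,134)).round(4))
hsv=cv2.cvtColor(im,cv2.COLOR_BGR2HSV)
mk=cv2.inRange(hsv,(10,40,185),(35,125,255));mk=cv2.morphologyEx(mk,cv2.MORPH_OPEN,np.ones((5,5)))
cs,_=cv2.findContours(mk,cv2.RETR_CCOMP,cv2.CHAIN_APPROX_NONE)
for k in cs:
    if cv2.contourArea(k)>300:
        q=cv2.approxPolyDP(k,4,True)[:,0];print(cv2.contourArea(k))
        for p in q: print(p,onz(m,*p,.022).round(4))
E
```

```text
2.45 [ 0.5388 -0.1558  0.2317] [-0.015  1.    -0.004] [ 0.44 -0.22  0.26] 0.030107355673891542
gold 57 [206.47368421 162.92982456] [0.4744 0.1586 0.006 ]
gold 58 [315.51724138 161.81034483] [0.5944 0.1628 0.006 ]
farL [0.4902 0.2381 0.024 ]
farR [0.5739 0.2411 0.024 ]
capL [0.4897 0.1953 0.05  ]
capR [0.5777 0.1984 0.05  ]
flL [0.4737 0.0863 0.012 ]
flR [0.6027 0.0919 0.012 ]
goldU tri [ 5.950e-01  1.622e-01 -5.000e-04] capR tri [0.5772 0.1975 0.0441]
984.5
[ 91 220] [ 0.3605 -0.227   0.022 ]
[ 88 293] [ 0.3458 -0.3203  0.022 ]
[102 286] [ 0.3635 -0.3105  0.022 ]
[105 222] [ 0.3757 -0.2292  0.022 ]
10648.5
[264   9] [ 0.5471 -0.0129  0.022 ]
[263  14] [ 0.5462 -0.0171  0.022 ]
[252  14] [ 0.5359 -0.0173  0.022 ]
[225 169] [ 0.5096 -0.1666  0.022 ]
[241 171] [ 0.5266 -0.1685  0.022 ]
[262 140] [ 0.5481 -0.1352  0.022 ]
[271 178] [ 0.5587 -0.1757  0.022 ]
[287 179] [ 0.5759 -0.1765  0.022 ]
[320  29] [ 0.6005 -0.0291  0.022 ]
[309  17] [ 0.5895 -0.019   0.022 ]
1656.0
[262  58] [ 0.5462 -0.0557  0.022 ]
[295  66] [ 0.5786 -0.0625  0.022 ]
[285 112] [ 0.5707 -0.1065  0.022 ]
[252 104] [ 0.5372 -0.0991  0.022 ]
```

View pics/w3.png

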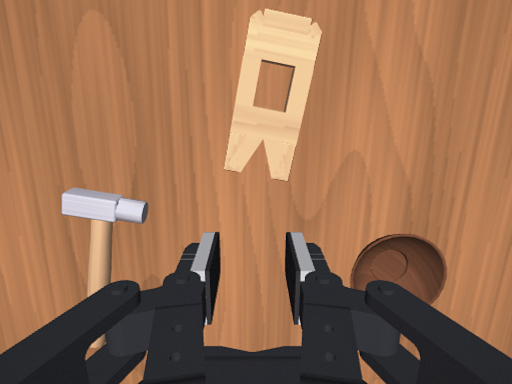

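The pin is clear here. Its rear prongs are at (225,169)/(241,171) and (271,178)/(287,179), the notch apex at (262,140), the window at (262,58)–(285,112) and the blunt end at the top. I now set the two fingers behind the two prongs.

>>> play_rows:
  rows:
    - {"travel":[-0.1,-2.7,-2.4],"angular":[0,0,-5.5]}
    - {"travel":[-0.2,-2.7,-3.0],"angular":[0,0,-5.5]}
    - {"travel":[0,0,-4.0],"angular":[0,0,0]}
    - {"travel":[0,0,-4.0],"angular":[0,0,0]}
    - {"travel":[0,0,-4.0],"angular":[0,0,0]}
    - {"travel":[0,0,-2.5],"angular":[0,0,0]}
    - {"travel":[0,0,-1.5],"angular":[0,0,0]}
    - {"travel":[0,0,0],"angular":[0,0,0]}

```text
time: 3.3
position: [0.536, -0.2007, 0.0153]
eef_rot: [0.763, 0.646, -0.001, -0.002]
force: [0.2, 0.4, 0.2]
gripper_width: 0.0301
grasp_force: 0.0
```

>>> play_rows:
  rows:
    - {"travel":[0,0,-0.5],"angular":[0,0,0]}
    - {"travel":[0,0,-0.4],"angular":[0,0,0]}
    - {"travel":[0,0,0],"angular":[0,0,0]}
    - {"travel":[0,0,0],"angular":[0,0,0]}

```text
time: 3.7
position: [0.5374, -0.2036, 0.0091]
eef_rot: [0.765, 0.645, 0.001, 0.001]
force: [0.2, 0.6, 0.3]
gripper_width: 0.0296
grasp_force: 0.0
```

```bash
python3 look.py w4; python3 -c "
import cv2,numpy as np
from station import robot
t=robot.camera('top');cv2.imwrite('pics/t4.png',t)
a=cv2.imread('pics/w4.png')
t=cv2.resize(t[130:230,230:380],(576,384),interpolation=cv2.INTER_CUBIC)
cv2.imwrite('pics/c4.png',np.hstack([cv2.resize(a,(400,300)),t[:300,100:500]]))"
```

```text
3.7 [ 0.5374 -0.2036  0.0091] [0.169 0.986 0.   ] [0.25 0.56 0.26] 0.029613024628845307
```

View pics/c4.png

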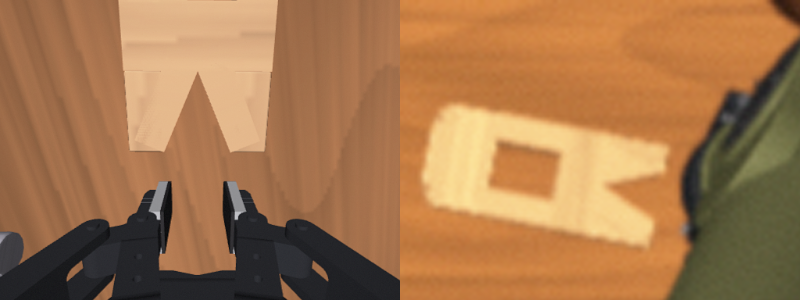

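The fingers stand squarely behind both prongs, centred on the notch: finger gap mid at left-panel x≈197, notch apex at (197,72). I start the push.

>>> play_rows:
  rows:
    - {"travel":[0.1,0.6,-0.1],"angular":[0,0,0]}
    - {"travel":[0.1,0.6,-0.1],"angular":[0,0,0]}
    - {"travel":[0.1,0.6,0],"angular":[0,0,0]}
    - {"travel":[0.1,0.6,0],"angular":[0,0,0]}
    - {"travel":[0.0,0.6,0],"angular":[0,0,0]}

```text
time: 4.3
position: [0.5409, -0.1731, 0.0063]
eef_rot: [0.764, 0.645, -0.0, 0.0]
force: [-0.4, -1.5, -0.6]
gripper_width: 0.03
grasp_force: 0.6
```

>>> play_rows:
  rows:
    - {"travel":[0,1.0,0],"angular":[0,0,1.2]}
    - {"travel":[0,1.0,0],"angular":[0,0,1.2]}
    - {"travel":[0,1.0,0],"angular":[0,0,1.2]}
    - {"travel":[0,1.0,0],"angular":[0,0,1.2]}
    - {"travel":[0,1.0,0],"angular":[0,0,1.2]}

```text
time: 4.8
position: [0.5408, -0.1224, 0.0063]
eef_rot: [0.729, 0.685, 0.0, -0.0]
force: [0.4, -0.9, -0.9]
gripper_width: 0.0305
grasp_force: 0.6
```

```bash
cat > pin.py <<'E'
from h import *
from look import look
import sys
m,im=look(sys.argv[1])
hsv=cv2.cvtColor(im,cv2.COLOR_BGR2HSV)
mk=cv2.inRange(hsv,(10,40,175),(35,125,255));mk=cv2.morphologyEx(mk,cv2.MORPH_OPEN,np.ones((5,5)))
mk[:,:110]=0
cs,_=cv2.findContours(mk,cv2.RETR_CCOMP,cv2.CHAIN_APPROX_NONE)
for k in cs:
    if cv2.contourArea(k)>1000:
        q=cv2.approxPolyDP(k,5,True)[:,0];print(cv2.contourArea(k))
        for p in q: print(p,onz(m,*p,.022).round(4))
t=robot.camera('top');cv2.imwrite(f'pics/{sys.argv[1]}t.png',t);mt=robot.camera_model('top')
mk=cv2.inRange(cv2.cvtColor(t,cv2.COLOR_BGR2HSV),(10,40,185),(35,150,255))[130:230,170:335]
cs,_=cv2.findContours(mk,cv2.RETR_CCOMP,cv2.CHAIN_APPROX_NONE,offset=(170,130))
for k in cs:
    if cv2.contourArea(k)>80:
        r=cv2.minAreaRect(k);print('top',cv2.contourArea(k),r,onz(mt,*r[0],.022).round(4),[onz(mt,*p,.022).round(4)[:2].tolist() for p in cv2.boxPoints(r)])
E
python3 pin.py w5
```

```text
4.8 [ 0.5408 -0.1224  0.0063] [0.063 0.998 0.   ] [ 0.42 -0.92 -0.95] 0.030527758134443504
35253.0
[169   0] [ 0.5189 -0.0206  0.022 ]
[170 231] [ 0.5085 -0.1033  0.022 ]
[213 235] [ 0.5256 -0.1061  0.022 ]
[262 142] [ 0.5473 -0.0698  0.022 ]
[295 240] [ 0.5585 -0.1103  0.022 ]
[338 242] [ 0.5759 -0.1123  0.022 ]
[378   0] [ 0.5884 -0.0249  0.022 ]
[325   0] [ 0.5708 -0.0239  0.022 ]
[317  60] [ 0.5679 -0.0424  0.022 ]
[221  53] [ 0.5348 -0.0381  0.022 ]
[222   0] [ 0.5366 -0.0217  0.022 ]
top 1421.5 ((264.8229675292969, 175.287841796875), (57.03031921386719, 27.969287872314453), 8.972625732421875) [ 0.5525 -0.0218  0.022 ] [[0.5265, 0.0567], [0.5991, 0.0469], [0.5786, -0.1005], [0.5062, -0.0901]]
top 214.5 ((262.5, 175.0), (18.412687301635742, 13.645115852355957), 9.462322235107422) [ 0.5531 -0.0157  0.022 ] [[0.539, 0.0106], [0.5743, 0.0054], [0.5673, -0.0421], [0.532, -0.0368]]
```

>>> play_rows:
  rows:
    - {"travel":[0.05,0.8,0],"angular":[0,0,1.0]}
    - {"travel":[0.05,0.8,0],"angular":[0,0,1.0]}
    - {"travel":[0.05,0.8,0],"angular":[0,0,1.0]}
    - {"travel":[0.0,0.8,0],"angular":[0,0,1.0]}
    - {"travel":[0.0,0.8,0],"angular":[0,0,1.0]}

```text
time: 5.4
position: [0.5425, -0.083, 0.0065]
eef_rot: [0.699, 0.715, 0.0, 0.0]
force: [-0.4, -1.7, 0.4]
gripper_width: 0.0302
grasp_force: 1.0
```

```bash
python3 pin.py w6
```

```text
5.4 [ 0.5425 -0.083   0.0065] [-0.024  1.    -0.   ] [-0.44 -1.71  0.44] 0.030219131240718625
35216.5
[176   0] [0.5143 0.0166 0.022 ]
[169 227] [ 0.5084 -0.0651  0.022 ]
[213 232] [ 0.526  -0.0668  0.022 ]
[265 141] [ 0.5456 -0.0297  0.022 ]
[295 240] [ 0.5592 -0.0695  0.022 ]
[337 243] [ 0.5763 -0.0704  0.022 ]
[385   0] [0.5839 0.0183 0.022 ]
[332   0] [0.5662 0.0179 0.022 ]
[322  61] [ 0.5645 -0.0012  0.022 ]
[228  51] [0.5317 0.0012 0.022 ]
[229   0] [0.532 0.017 0.022]
top 1333.0 ((247.00494384765625, 176.4504852294922), (52.23945236206055, 27.761539459228516), 5.7105937004089355) [0.5485 0.0246 0.022 ] [[0.5179, 0.0952], [0.5903, 0.0897], [0.5793, -0.0462], [0.507, -0.0402]]
top 218.5 ((247.14344787597656, 176.42214965820312), (18.46929168701172, 13.851968765258789), 5.19442892074585) [0.5486 0.0242 0.022 ] [[0.5323, 0.0495], [0.5684, 0.047], [0.565, -0.0011], [0.5289, 0.0015]]
```

>>> play_rows:
  rows:
    - {"travel":[0.05,0.7,0],"angular":[0,0,0]}
    - {"travel":[0.05,0.7,0],"angular":[0,0,0]}
    - {"travel":[0.0,0.7,0],"angular":[0,0,0]}
    - {"travel":[0.0,0.7,0],"angular":[0,0,0]}
    - {"travel":[0,0.7,0],"angular":[0,0,0]}

```text
time: 6.0
position: [0.5434, -0.0479, 0.0064]
eef_rot: [0.699, 0.715, 0.0, 0.0]
force: [0.4, -2.1, 1.1]
gripper_width: 0.0301
grasp_force: 1.0
```

```bash
python3 pin.py w7
```

```text
6.0 [ 0.5434 -0.0479  0.0064] [-0.022  1.    -0.   ] [ 0.41 -2.08  1.08] 0.030120468376232258
35313.5
[158   0] [0.5093 0.0516 0.022 ]
[169 236] [ 0.5091 -0.0338  0.022 ]
[213 238] [ 0.5268 -0.0342  0.022 ]
[257 145] [0.5436 0.0039 0.022 ]
[295 241] [ 0.56   -0.0348  0.022 ]
[338 241] [ 0.5775 -0.0344  0.022 ]
[366   0] [0.5785 0.0532 0.022 ]
[314   0] [0.5612 0.0528 0.022 ]
[309  60] [0.5609 0.0341 0.022 ]
[214  58] [0.5278 0.0339 0.022 ]
[211   0] [0.527 0.052 0.022]
top 1200.0 ((231.5, 178.5), (27.0, 47.0), 90.0) [0.5424 0.0649 0.022 ] [[0.5766, 0.127], [0.5789, 0.0043], [0.5084, 0.003], [0.506, 0.1252]]
top 229.5 ((234.0, 178.5), (13.0, 18.0), 90.0) [0.5425 0.0583 0.022 ] [[0.5591, 0.0822], [0.56, 0.0352], [0.526, 0.0345], [0.5251, 0.0814]]
```

>>> play_rows:
  rows:
    - {"travel":[-0.05,0.7,0],"angular":[0,0,0.5]}
    - {"travel":[-0.05,0.7,0],"angular":[0,0,0.5]}
    - {"travel":[-0.05,0.7,0],"angular":[0,0,0.5]}
    - {"travel":[-0.05,0.7,0],"angular":[0,0,0]}
    - {"travel":[-0.05,0.7,0],"angular":[0,0,0]}
    - {"travel":[-0.05,0.7,0],"angular":[0,0,0]}

```text
time: 6.7
position: [0.5402, -0.0059, 0.0063]
eef_rot: [0.69, 0.724, -0.0, -0.0]
force: [1.2, -1.7, 0.3]
gripper_width: 0.0307
grasp_force: 1.0
```

```bash
python3 pin.py w8
```

```text
6.7 [ 0.5402 -0.0059  0.0063] [-0.049  0.999 -0.   ] [ 1.19 -1.74  0.26] 0.030686757684527385
35415.0
[151   0] [0.5012 0.0926 0.022 ]
[170 240] [0.506  0.0056 0.022 ]
[213 241] [0.5233 0.0061 0.022 ]
[255 146] [0.5383 0.0455 0.022 ]
[295 240] [0.5565 0.0082 0.022 ]
[339 240] [0.5743 0.0091 0.022 ]
[359   0] [0.5703 0.096  0.022 ]
[306   0] [0.5527 0.0951 0.022 ]
[303  61] [0.5535 0.0761 0.022 ]
[208  61] [0.5204 0.0745 0.022 ]
[204   0] [0.5188 0.0935 0.022 ]
top 1033.0 ((212.60342407226562, 181.68833923339844), (28.325212478637695, 41.73836898803711), 87.79740142822266) [0.5331 0.1139 0.022 ] [[0.567, 0.1707], [0.5733, 0.0619], [0.4994, 0.0574], [0.4931, 0.1657]]
top 227.0 ((218.0, 181.5), (13.0, 18.0), 90.0) [0.5339 0.0998 0.022 ] [[0.5504, 0.1237], [0.5513, 0.0768], [0.5174, 0.076], [0.5164, 0.1229]]
```

>>> play_rows:
  rows:
    - {"travel":[-0.03,0.8,0],"angular":[0,0,0]}
    - {"travel":[-0.03,0.8,0],"angular":[0,0,0]}
    - {"travel":[-0.03,0.8,0],"angular":[0,0,0]}
    - {"travel":[-0.03,0.8,0],"angular":[0,0,-0.5]}
    - {"travel":[-0.03,0.8,0],"angular":[0,0,0]}
    - {"travel":[-0.03,0.8,0],"angular":[0,0,0]}
    - {"travel":[-0.03,0.8,0],"angular":[0,0,0]}
    - {"travel":[-0.03,0.8,0],"angular":[0,0,0]}

```text
time: 7.6
position: [0.5379, 0.0581, 0.0064]
eef_rot: [0.693, 0.721, -0.0, 0.0]
force: [-0.1, -2.6, 1.0]
gripper_width: 0.0301
grasp_force: 1.2
```

```bash
python3 pin.py w9
```

```text
7.6 [0.5379 0.0581 0.0064] [-0.04   0.999 -0.   ] [-0.08 -2.58  0.99] 0.03011031183547775
35442.5
[152   0] [0.5001 0.1569 0.022 ]
[170 240] [0.5037 0.0699 0.022 ]
[214 240] [0.5215 0.0706 0.022 ]
[255 146] [0.5365 0.1095 0.022 ]
[295 240] [0.5543 0.072  0.022 ]
[338 241] [0.5717 0.0722 0.022 ]
[359   0] [0.5689 0.1597 0.022 ]
[306   1] [0.5513 0.1587 0.022 ]
[302  61] [0.5516 0.1399 0.022 ]
[208  61] [0.5188 0.1386 0.022 ]
[204   0] [0.5174 0.1576 0.022 ]
top 81.0 ((174.0, 189.5), (11.0, 8.0), 90.0) [0.5107 0.2139 0.022 ] [[0.5249, 0.2248], [0.5253, 0.2039], [0.4966, 0.2031], [0.4962, 0.2239]]
top 243.5 ((189.5, 181.5), (27.0, 17.0), 90.0) [0.5324 0.1741 0.022 ] [[0.5673, 0.1973], [0.5682, 0.1529], [0.4976, 0.151], [0.4968, 0.1953]]
```

View pics/w9.png

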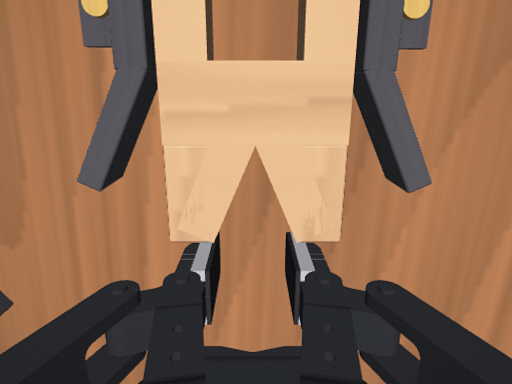

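The pin is straight between the rails. Its rear edge is at row 240, cols 170–340, the notch apex at (255,146), and the fingers sit inside the flare (tips (95,188) and (415,188)). I push on slowly.

>>> play_rows:
  rows:
    - {"travel":[-0.03,0.8,0],"angular":[0,0,0]}
    - {"travel":[-0.03,0.8,0],"angular":[0,0,0]}
    - {"travel":[-0.03,0.8,0],"angular":[0,0,0]}
    - {"travel":[-0.03,0.8,0],"angular":[0,0,0]}

```text
time: 8.1
position: [0.5367, 0.0902, 0.0063]
eef_rot: [0.693, 0.721, 0.0, 0.0]
force: [0.1, -1.7, 0.9]
gripper_width: 0.0302
grasp_force: 1.2
```

>>> play_rows:
  rows:
    - {"travel":[-0.03,0.6,0],"angular":[0,0,0]}
    - {"travel":[-0.03,0.6,0],"angular":[0,0,0]}
    - {"travel":[-0.02,0.6,0],"angular":[0,0,0]}
    - {"travel":[-0.02,0.4,0],"angular":[0,0,0]}

```text
time: 8.5
position: [0.5357, 0.1122, 0.0063]
eef_rot: [0.693, 0.721, 0.0, -0.0]
force: [0.3, -2.3, -0.6]
gripper_width: 0.0298
grasp_force: 1.2
```

>>> play_rows:
  rows:
    - {"travel":[-0.02,0.3,0],"angular":[0,0,0]}
    - {"travel":[-0.02,0.3,0],"angular":[0,0,0]}
    - {"travel":[0,0,0],"angular":[0,0,0]}

```text
time: 8.8
position: [0.5353, 0.1183, 0.0063]
eef_rot: [0.693, 0.721, 0.0, -0.0]
force: [0.4, 0.1, 0.5]
gripper_width: 0.0303
grasp_force: 0.1
```

```bash
python3 pin.py w10; python3 -c "
from h import *
t=cv2.imread('pics/w10t.png');s=robot.camera('scene');cv2.imwrite('pics/s10.png',s);a=cv2.imread('pics/w10.png')
A=cv2.resize(s[175:245,260:340],(400,350),interpolation=cv2.INTER_CUBIC);B=cv2.resize(a,(400,300))
B=np.vstack([B,np.zeros((50,400,3),np.uint8)]);cv2.imwrite('pics/c10.png',np.hstack([A,B]))"
```

```text
8.8 [0.5353 0.1183 0.0063] [-0.04   0.999  0.001] [0.37 0.06 0.52] 0.03025320032528373
23898.0
[158  82] [0.4985 0.1911 0.022 ]
[170 240] [0.5011 0.1301 0.022 ]
[214 240] [0.5189 0.1308 0.022 ]
[255 146] [0.5338 0.1697 0.022 ]
[296 241] [0.5521 0.1318 0.022 ]
[339 240] [0.5695 0.1329 0.022 ]
[352  83] [0.5672 0.1936 0.022 ]
[288  83] [0.5446 0.1926 0.022 ]
[285  97] [0.5438 0.1878 0.022 ]
[230  97] [0.5241 0.187  0.022 ]
[228  83] [0.5233 0.1917 0.022 ]
2738.5
[306   0] [0.5487 0.2192 0.022 ]
[305  53] [0.5497 0.2028 0.022 ]
[355  53] [0.5671 0.2035 0.022 ]
[359   0] [0.5663 0.2199 0.022 ]
2688.0
[152   0] [0.4975 0.2171 0.022 ]
[156  52] [0.4982 0.201  0.022 ]
[206  52] [0.5155 0.2017 0.022 ]
[204   0] [0.5148 0.2178 0.022 ]
```

View pics/c10.png

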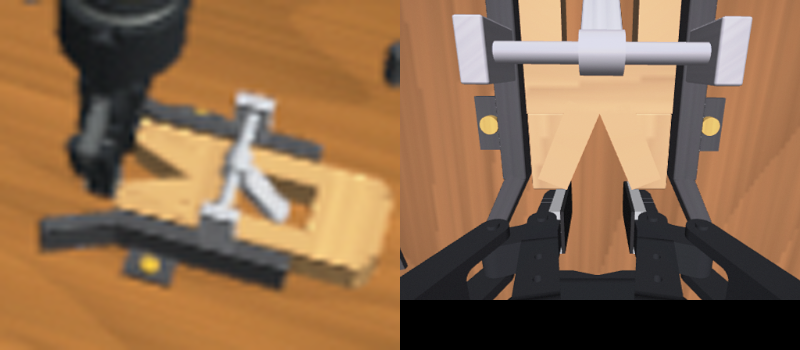

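The catch lies dropped inside the window: tip at left-panel (280,215), with a gap to the front wall at about (315,215). The pin's rear edge is at y≈0.131, which puts the window wall at about 0.052 in the holder frame. I back off, rise over the portal and come down beyond the blunt end.

>>> play_rows:
  rows:
    - {"travel":[0.05,-1.0,0],"angular":[0,0,0]}
    - {"travel":[0.05,-1.5,0],"angular":[0,0,0]}
    - {"travel":[0,0,4.0],"angular":[0,0,0]}
    - {"travel":[0,0,4.5],"angular":[0,0,0]}
    - {"travel":[0,0,4.5],"angular":[0,0,0]}
    - {"travel":[0,0,2.0],"angular":[0,0,0]}
    - {"travel":[0,0,0],"angular":[0,0,0]}
  jaw: 2.0

```text
time: 9.65
position: [0.5389, 0.0912, 0.1602]
eef_rot: [0.694, 0.72, 0.003, 0.002]
force: [1.0, -0.2, 0.0]
gripper_width: 0.0194
grasp_force: 0.0
```

>>> play_rows:
  rows:
    - {"travel":[-0.15,4.5,0],"angular":[0,0,0]}
    - {"travel":[-0.15,4.5,0],"angular":[0,0,0]}
    - {"travel":[-0.15,4.5,0],"angular":[0,0,0]}
    - {"travel":[-0.15,4.5,0],"angular":[0,0,0]}
    - {"travel":[-0.15,4.5,0],"angular":[0,0,0]}
    - {"travel":[-0.05,1.8,0],"angular":[0,0,0]}
    - {"travel":[0,0,0],"angular":[0,0,0]}
    - {"travel":[0,0,0],"angular":[0,0,0]}

```text
time: 10.45
position: [0.5286, 0.3331, 0.1552]
eef_rot: [0.694, 0.72, -0.001, 0.001]
force: [-0.2, -0.8, 0.1]
gripper_width: 0.0198
grasp_force: 0.0
```

```bash
python3 - <<'E'
from h import *
from look import look
m,im=look('w11');s=robot.camera('scene');t=robot.camera('top')
cv2.imwrite('pics/s11.png',s);cv2.imwrite('pics/t11.png',t)
A=cv2.resize(s[165:255,255:345],(400,400),interpolation=cv2.INTER_CUBIC);B=cv2.resize(t[145:215,140:210],(400,400),interpolation=cv2.INTER_CUBIC)
cv2.imwrite('pics/c11.png',np.hstack([A,B]))
E
```

```text
10.45 [0.5286 0.3331 0.1552] [-0.038  0.999 -0.003] [-0.2  -0.85  0.07] 0.019776070476105845
```

View pics/c11.png

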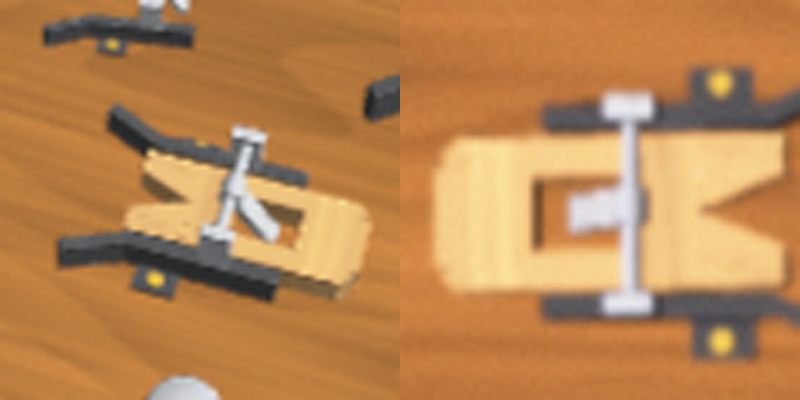

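The catch is confirmed down in the window with about 14 mm of gap to the front wall: right panel, tip at x≈568 and wall at x≈538. The blunt end is at x≈435. I descend beyond it and push back.

>>> play_rows:
  rows:
    - {"travel":[0,0,-4.0],"angular":[0,0,0]}
    - {"travel":[0,0,-4.0],"angular":[0,0,0]}
    - {"travel":[0,0,-3.5],"angular":[0,0,0]}
    - {"travel":[0,0,-2.0],"angular":[0,0,0]}
    - {"travel":[0,0,-1.2],"angular":[0,0,0]}
    - {"travel":[0,0,0],"angular":[0,0,0]}
    - {"travel":[0,0,0],"angular":[0,0,0]}

```text
time: 11.3
position: [0.5294, 0.3353, 0.0105]
eef_rot: [0.693, 0.721, 0.001, 0.0]
force: [1.1, 0.7, 0.5]
gripper_width: 0.0202
grasp_force: 0.0
```

>>> play_rows:
  rows:
    - {"travel":[0.03,-0.8,0],"angular":[0,0,0]}
    - {"travel":[0.03,-0.8,0],"angular":[0,0,0]}
    - {"travel":[0.02,-0.5,0],"angular":[0,0,0]}
    - {"travel":[0.02,-0.5,0],"angular":[0,0,0]}
    - {"travel":[0.02,-0.5,0],"angular":[0,0,0]}

```text
time: 11.8
position: [0.5297, 0.304, 0.0096]
eef_rot: [0.693, 0.721, 0.0, 0.0]
force: [0.8, -0.6, 0.2]
gripper_width: 0.0201
grasp_force: 0.0
```

>>> play_rows:
  rows:
    - {"travel":[0.01,-0.4,0],"angular":[0,0,0]}
    - {"travel":[0.01,-0.4,0],"angular":[0,0,0]}
    - {"travel":[0,0,0],"angular":[0,0,0]}

```text
time: 12.1
position: [0.5298, 0.2962, 0.0094]
eef_rot: [0.693, 0.721, 0.0, 0.0]
force: [-0.0, -0.3, -0.4]
gripper_width: 0.0202
grasp_force: 0.0
```

>>> play_rows:
  rows:
    - {"travel":[0.01,-0.3,0],"angular":[0,0,0]}
    - {"travel":[0,-0.2,0],"angular":[0,0,0]}

```text
time: 12.3
position: [0.5298, 0.292, 0.0094]
eef_rot: [0.693, 0.721, 0.0, -0.0]
force: [0.9, 1.0, 0.1]
gripper_width: 0.02
grasp_force: 0.9
```

```bash
cat > tp.py <<'E'
from h import *
t=robot.camera('top');mt=robot.camera_model('top')
mk=cv2.inRange(cv2.cvtColor(t,cv2.COLOR_BGR2HSV),(10,40,185),(35,150,255))
for v in (173,187):
    c=np.where(mk[v,140:225])[0]+140
    br=np.split(c,np.where(np.diff(c)>1)[0]+1)
    print(v,[(int(b[0]),int(b[-1]),onz(mt,b[0]-.5,v,.022)[1].round(4),onz(mt,b[-1]+.5,v,.022)[1].round(4)) for b in br if len(b)>2])
s=robot.get_state();print(s['time'],s['position'].round(4),s['force'].round(2))
E
python3 tp.py
```

```text
173 [(150, 178, np.float64(0.2792), np.float64(0.2035)), (182, 209, np.float64(0.1956), np.float64(0.1226))]
187 [(149, 166, np.float64(0.2806), np.float64(0.2337)), (182, 209, np.float64(0.1946), np.float64(0.1216))]
12.35 [0.5298 0.2914 0.0094] [-1.02  2.4   0.56]
```

>>> play_rows:
  rows:
    - {"travel":[0,-0.15,0],"angular":[0,0,0]}
    - {"travel":[0,-0.1,0],"angular":[0,0,0]}

```text
time: 12.55
position: [0.5299, 0.2892, 0.0094]
eef_rot: [0.693, 0.721, 0.0, -0.0]
force: [0.2, 2.5, -0.0]
gripper_width: 0.0197
grasp_force: 0.9
```

>>> play_rows:
  rows:
    - {"travel":[0,-0.1,0],"angular":[0,0,0]}

```text
time: 12.65
position: [0.5299, 0.2881, 0.0094]
eef_rot: [0.693, 0.721, 0.0, 0.0]
force: [0.3, 2.1, -0.3]
gripper_width: 0.02
grasp_force: 0.9
```

>>> play_rows:
  rows:
    - {"travel":[0,-0.08,0],"angular":[0,0,0]}

```text
time: 12.75
position: [0.5298, 0.2872, 0.0094]
eef_rot: [0.693, 0.721, 0.0, 0.0]
force: [0.5, 1.7, -0.5]
gripper_width: 0.02
grasp_force: 0.9
```

>>> play_rows:
  rows:
    - {"travel":[0,-0.06,0],"angular":[0,0,0]}
    - {"travel":[0,-0.05,0],"angular":[0,0,0]}

```text
time: 12.95
position: [0.5299, 0.2861, 0.0094]
eef_rot: [0.693, 0.721, 0.0, 0.0]
force: [-0.2, 2.8, -0.2]
gripper_width: 0.0199
grasp_force: 1.4
```

>>> play_rows:
  rows:
    - {"travel":[0,-0.05,0],"angular":[0,0,0]}

```text
time: 13.05
position: [0.5298, 0.2861, 0.0094]
eef_rot: [0.693, 0.721, 0.0, -0.0]
force: [1.4, 3.4, -1.1]
gripper_width: 0.0197
grasp_force: 1.7
```

>>> play_rows:
  rows:
    - {"travel":[0,-0.05,0],"angular":[0,0,0]}

```text
time: 13.15
position: [0.5298, 0.286, 0.0094]
eef_rot: [0.693, 0.721, 0.001, -0.0]
force: [-0.4, 5.1, -1.6]
gripper_width: 0.02
grasp_force: 2.4
```

>>> play_rows:
  rows:
    - {"travel":[0,-0.05,0],"angular":[0,0,0]}

```text
time: 13.25
position: [0.5298, 0.286, 0.0094]
eef_rot: [0.693, 0.721, 0.001, -0.0]
force: [0.5, 5.5, -2.2]
gripper_width: 0.02
grasp_force: 3.0
```

>>> play_rows:
  rows:
    - {"travel":[0,-0.1,0],"angular":[0,0,0]}
    - {"travel":[0,0,0],"angular":[0,0,0]}

```text
time: 13.45
position: [0.5297, 0.286, 0.0094]
eef_rot: [0.692, 0.721, 0.001, -0.001]
force: [0.5, 6.4, -1.9]
gripper_width: 0.0201
grasp_force: 3.4
```

>>> play_rows:
  rows:
    - {"travel":[0,-0.1,0],"angular":[0,0,0]}
    - {"travel":[0,0,0],"angular":[0,0,0]}

```text
time: 13.65
position: [0.5297, 0.2859, 0.0095]
eef_rot: [0.692, 0.722, 0.002, -0.001]
force: [1.2, 8.9, -3.6]
gripper_width: 0.0203
grasp_force: 4.2
```

>>> play_rows:
  rows:
    - {"travel":[0,-0.12,0],"angular":[0,0,0]}
    - {"travel":[0,0,0],"angular":[0,0,0]}

```text
time: 13.85
position: [0.5296, 0.2859, 0.0096]
eef_rot: [0.692, 0.722, 0.003, -0.001]
force: [1.5, 10.6, -3.7]
gripper_width: 0.02
grasp_force: 5.2
```

```bash
python3 tp.py
```

```text
173 [(152, 178, np.float64(0.274), np.float64(0.2035)), (182, 212, np.float64(0.1956), np.float64(0.1147))]
187 [(152, 168, np.float64(0.2728), np.float64(0.2284)), (186, 212, np.float64(0.1841), np.float64(0.1138))]
13.9 [0.5296 0.2858 0.0095] [ 2.03 10.48 -3.97]
```

>>> play_rows:
  rows:
    - {"travel":[0,-0.05,0],"angular":[0,0,0]}
    - {"travel":[0,0,0],"angular":[0,0,0]}
    - {"travel":[0,0,0],"angular":[0,0,0]}
    - {"travel":[0,0,0],"angular":[0,0,0]}
    - {"travel":[0,0,0],"angular":[0,0,0]}
    - {"travel":[0,0,0],"angular":[0,0,0]}
    - {"travel":[0,0,0],"angular":[0,0,0]}

```text
time: 14.6
position: [0.5296, 0.2858, 0.0097]
eef_rot: [0.692, 0.722, 0.003, -0.001]
force: [1.8, 10.9, -4.1]
gripper_width: 0.02
grasp_force: 5.4
```

>>> play_rows:
  rows:
    - {"travel":[0,0.2,0],"angular":[0,0,0]}
    - {"travel":[0,0.2,0],"angular":[0,0,0]}
    - {"travel":[0,0.3,0],"angular":[0,0,0]}
    - {"travel":[0,1.0,0],"angular":[0,0,0]}
    - {"travel":[0,2.0,0],"angular":[0,0,0]}
    - {"travel":[0,0,3.0],"angular":[0,0,0]}
    - {"travel":[0,0,4.5],"angular":[0,0,0]}
    - {"travel":[0,0,4.5],"angular":[0,0,0]}

```text
time: 15.4
position: [0.529, 0.319, 0.13]
eef_rot: [0.693, 0.721, -0.001, 0.0]
force: [0.5, 0.4, -0.3]
gripper_width: 0.02
grasp_force: 0.0
```

>>> play_rows:
  rows:
    - {"travel":[0,0,3.0],"angular":[0,0,0]}
    - {"travel":[0,0,0],"angular":[0,0,0]}
    - {"travel":[0,0,0],"angular":[0,0,0]}

```text
time: 15.7
position: [0.5299, 0.3193, 0.16]
eef_rot: [0.693, 0.721, 0.001, 0.0]
force: [-0.1, -0.7, -0.6]
gripper_width: 0.0202
grasp_force: 0.0
```

```bash
python3 tp.py; python3 - <<'E'
from h import *
s=robot.camera('scene');t=robot.camera('top')
A=cv2.resize(s[165:255,255:345],(400,400),interpolation=cv2.INTER_CUBIC);B=cv2.resize(t[145:215,140:210],(400,400),interpolation=cv2.INTER_CUBIC)
cv2.imwrite('pics/c12.png',np.hstack([A,B]))
E
```

```text
173 [(152, 178, np.float64(0.274), np.float64(0.2035)), (182, 212, np.float64(0.1956), np.float64(0.1147))]
187 [(151, 168, np.float64(0.2754), np.float64(0.2284)), (185, 212, np.float64(0.1867), np.float64(0.1138))]
15.75 [0.5292 0.3187 0.1586] [-0.35  0.65 -1.11]
```

View pics/c12.png

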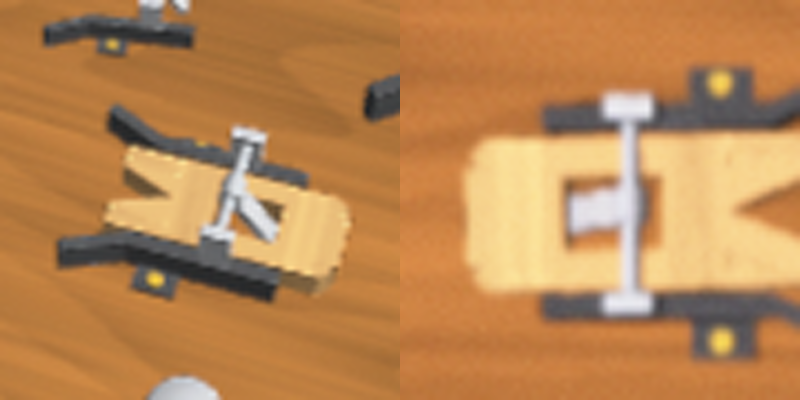

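The window's front wall (right panel, x≈566) now lies against the catch tip (x≈568). The pin is straight in the holder and the arm is clear.

```bash
python3 -c "
from station import robot
print(robot.job_done())"
```

```text
the job is handed in; nothing more can be done
None
```

I handed the job in at about 15.8 s of the 72 s; no verdict came back. The catch dropped into the window, the pin was pushed back and held with about 11 N read at the wrist for half a second, and it stays seated in the holder with the arm clear.

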